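# Index the blade turret and feed the potato up to it

## Task

Get the spiral cutter ready for the next cut. First, while the potato is still clear of the blades, turn the six-sided blade turret one click anticlockwise (seen from above) by the black wing handle on its top, so that the orange blade head faces the potato and clicks home. Then wind the carriage in with its black wing knob, clockwise, until the potato bears on the orange head and you feel the spindle spring give a few millimetres, well short of squeezing it solid, and let go of everything. The potato sticks out differently each time, so stop by feel; use the knob, do not push on the potato or the motor, and leave the bottle, bowl and turner where they are.

Things in the scene. Friction and masses are not known exactly. Their poses are not given: they have to be found in the camera images.
- turret_grip (a point): Middle of the turret's black wing handle, a bar 60 mm long (along this point's x), 14 thick (y), 34 deep (z), on the turning axis. z is that axis, square to the bed: 25 degrees from vertical, leaning to the robot; grip along -z. Stem under the bar 18 mm across; 31 mm below this point a 44 mm round cap, 44 mm below it the turret's flat top with a strip along each side in its head's colour.
- turret (a joint): Turn of the blade turret, positive anticlockwise seen from above. A sprung detent clicks every 1.047 rad: about 0 at the start (white head faces the potato), 1.047 when the orange head does. Leaving or entering a click takes up to about 0.3 N m, between clicks 0.04 N m; it stays where it is left, and the detent draws it in from within 0.08 rad.
- orange_head (a point): Centre of the outer face of the orange blade head, a disc 50 mm across standing 8 mm proud of one side of the turret (97 mm across flats, 112 across corners), 56.5 mm from the turret's axis and 74 mm below turret_grip along its z. Moves with the turret.
- feed_grip (a point): Middle of the feed knob's black wing bar, 60 mm long (along this point's x), 14 thick (y), 34 deep (z), on its turning axis z, which leans like turret_grip's z; it turns with the knob. Stem 18 mm across; 31 mm below this point a 28 mm round post, 40 mm below the top of the motor beside it. Clockwise (seen along -z) moves knob and carriage to the turret by 10 mm per rad; 0.25 N m turns it.
- cutter: The cutter's wedge-shaped steel base, fixed, 400 mm long (y), 215 deep (x), 35 high in front, 120 at the back; origin on the bench under its centre, x from the robot's side to the back, z up. On the sloping bed: turret at the -y end, carriage at the +y end. The carriage travels along this y axis, -y towards the turret; the knob's stops allow 52 mm, and it stays where it is left.
- spindle_head: Grey motor (68 mm across, 82 long) on the carriage with sprung spindle, pronged plate and peeled potato (50 across, 70 long), which starts 15 to 32 mm short of the blades, differently each time. Origin in the carriage's middle on the bed, x up the slope, y from the turret, z square to the bed; spindle axis at z 62. Pressed on a blade it gives 1 mm per 4 N (0.04 N m more on the knob); solid at 13 mm.
- blade_heads: The six blade heads (discs 50 mm across: white, orange, blue, black, green, yellow, clockwise seen from above) round the turret; origin on the turret's axis at the bed, turning with the turret.
- bottle: Yellow sauce bottle with a red cap, upright, 58 mm across and 185 mm high, origin under its centre. To be left alone.
- bowl: Steel bowl, 130 mm across and 60 mm high, origin under its centre. To be left alone.
- turner: Turner with a blue handle, 280 mm long, lying on the bench, origin under its middle. To be left alone.

How it is judged:
By the outcome, as a careful person would: the job done as asked, in the order asked, and still so for the second after the job is handed in, with the robot touching nothing.
It also fails if it takes over 72 s, if anything falls off the work surface, if the arm or the gripper's body presses on something with over 40 N, if the wrist force passes 120 N, or if a joint passes its speed limit or range.

## Robot

A 6-joint arm with a two-finger parallel gripper is mounted at the origin on the work surface. World frame = base frame: x ahead of the robot, y to its left, z up, the work surface at z = 0. Lengths are in mm, angles in rad, forces in N, time in s.
With the tool pointing down it reaches from about 350 to 775 mm from the base axis. Payload 7.3 kg.
Tool frame: the origin (TCP) lies on the centre line of the jaws, within the pads' length; the fingertips stand 22 mm ahead of it and the grasp point (between the pads) lies 3 mm ahead of it; x points along the fingers, z is the direction in which the jaws open and shut, and the axes are right-handed (so a half turn about x gives the same grasp; the last joint's range is limited). The gripper opens to 92 mm and grips with 3 to 60 N. Pads are 19 mm wide; open, the fingers measure 130 mm over their backs; the gripper's body (75 mm by 190 mm) begins 47 mm behind the grasp point.
Start: joints at [-1.282, 0.342, 1.524, -0, 1.275, -0.146], TCP at [221.169, -476.159, 248.741] pointing down, gripper open.
Joint ranges: [-2.53, 2.53], [-0.77, 2.02], [0.04, 2.7], [-1, 4.14], [0.28, 2.66], [-3.11, 3.11]. Speed limits (rad/s): [2.57, 2.57, 3.14, 3.14, 3.14, 3.14].

## Interface

Orientations are given as [roll, pitch, yaw] about the fixed x, y, z axes, in that order (R = Rz(yaw) Ry(pitch) Rx(roll)).
In Python, from plant import readout, imaging, bot gives the robot as it stands.
- The arm moves only by the tool arm_command, never from a script. Its argument "plan" is a list of rows, each an object of numbers: "tx", "ty", "tz": the shift along the tool's x, y, z in cm; "wx", "wy", "wz": the turn, a rotation vector about the tool's x, y, z in rad; "jaw": the opening, from -1 (shut) to 1 (fully open). In form: [{"tx": .., "ty": .., "tz": .., "wx": .., "wy": .., "wz": .., "jaw": ..}, ...]. A call has 1 to 20 rows; each row shifts and turns the commanded pose from where the row before left it, along the tool's axes as they then stand; what a row does not reach is not made up. A row lasts 1/10 s, in which the tool goes at most 50 mm and 8.59 degrees, less where a joint would pass 70% of its speed; a pose out of reach is approached as far as the arm can. A call with a gripper value outside its range is refused whole. The fingers move at their own pace and stop on an object; the grip force is fixed at half the most. Time passes only in rows, so rows that do not move let the fingers close. It gives the time, the measured TCP pose, the force and the opening at its end, in the units of the state.
- readout.get_obs(): the state, without advancing time (a new reading comes with each control period).
- imaging.capture(name): name is "side" or "top"; returns the picture (400x640x3 uint8, blue, green, red); there is no depth.
- imaging.get_calibration(name): a dict with "fx", "fy", "cx", "cy" (pixels), "dist" ([k1, k2, p1, p2, k3] as OpenCV has them; the pictures are not rectified), "position" and "rotation" of the camera in the world. Camera axes: x right, y up, looking along -z (the intrinsics and any distortion apply to the point x, -y, -z); pixel columns grow to the right and rows downward; lengths in mm; the calibration is good to about 2 mm. A picture is of the moment at which its call begins. get_calibration takes no time and is no camera call.
- bot.close_job(): hands the job in, once; it reports no verdict.
The state is a dict: "time": time; "joint_positions": joint angles; "dq": joint speeds; "tau": joint torques, N m; "tool_pos": TCP position; "tcp_rot": TCP orientation; "contact_force": force on the tool from outside, world axes, zero at the start; "moment": the same for the moment, N m; "grip_width": finger opening in mm.
Only numpy, scipy, OpenCV 4.12 (cv2) and the standard library are available. Lean on these libraries where they do the work, as an engineer would, in place of code of your own. Each camera call takes 0.05 s, during which the arm holds its last target.

## Working session

There is one attempt and no reset: what is moved stays moved. The work goes in short steps, Python scripts to look and compute and a tool call to move; the robot and the scene stay as the last step left them, time stands still between calls to the robot, and variables do not carry over. Pictures are saved under pics/ and viewed, and the job is handed in when it is done.

Besides the shell and the picture viewer there is one more tool, called after ">>>" as name(argument=value, ...), one argument or row to a line, values as JSON. arm_command: Moves the arm, as the interface text tells. Its arguments: {"type":"object","properties":{"plan":{"type":"array"}},"required":["plan"]}

```bash
ls; mkdir -p pics; python3 - <<'E'
from plant import readout, imaging, bot
import cv2
o=readout.get_obs(); print(o)
for n in("side","top"):
    im=imaging.capture(n); cv2.imwrite(f"pics/{n}0.png",im); print(n,imaging.get_calibration(n))
E
```

```text
pics
{'time': 0.0, 'joint_positions': array([-1.28204888e+00,  3.42730024e-01,  1.52504843e+00, -1.01874341e-05,
        1.27540260e+00, -1.45991161e-01]), 'dq': array([ 0.00050387,  0.00074279, -0.00068415, -0.00113734, -0.00055177,
       -0.00081118]), 'tau': array([ 7.91215480e-04, -4.31245673e+01, -2.44217294e+01,  7.18318066e-02,
        5.59844601e-02, -1.25482152e-04]), 'tool_pos': array([ 221.0256937 , -475.77723414,  248.03019036]), 'tcp_rot': array([3.00173427, 1.56920789, 1.86567953]), 'contact_force': array([-0.36698457, -0.34894712,  0.33416781]), 'moment': array([-0.02646774,  0.00107614,  0.05629609]), 'grip_width': 91.54200474470609}
side {'fx': 485.6003355427648, 'fy': 485.6003355427648, 'cx': 314.07104948383983, 'cy': 197.13430394917683, 'dist': array([0.03265573, 0.        , 0.        , 0.        , 0.        ]), 'position': array([ 423.22445992, 1175.6882263 ,  962.26444701]), 'rotation': array([ 0.96319073,  0.02210048, -3.02882885])}
top {'fx': 361.1474188958377, 'fy': 361.1474188958377, 'cx': 323.08497509936996, 'cy': 200.20626103140756, 'dist': array([-0.05382268,  0.        ,  0.        ,  0.        ,  0.        ]), 'position': array([ 459.41674793,   -1.19893135, 1120.39368766]), 'rotation': array([ 0.14374979, -0.01817451, -1.59567371])}
```

View pics/side0.png

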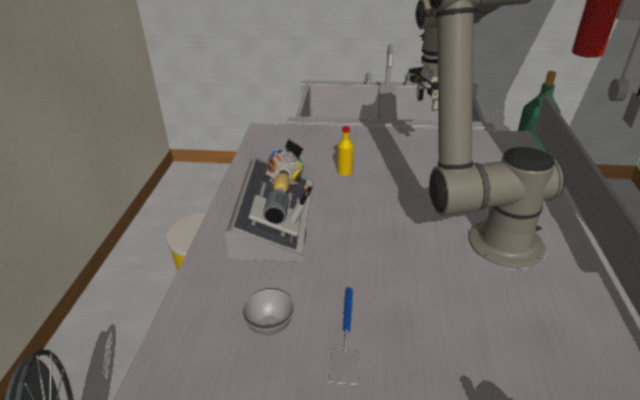

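View pics/top0.png

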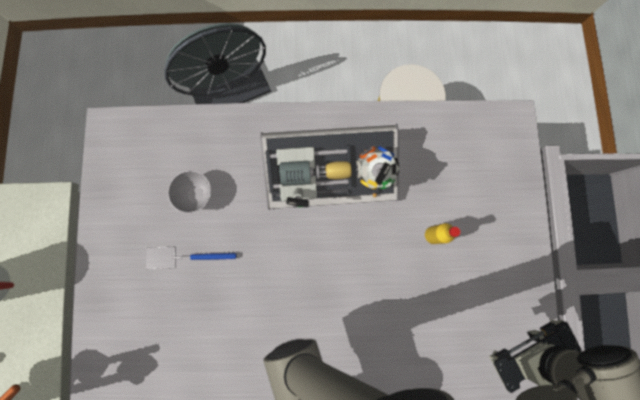

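```bash
python3 - <<'E'
import cv2
a=cv2.imread("pics/top0.png")[115:220,250:410]; cv2.imwrite("pics/top0c.png",cv2.resize(a,None,fx=5,fy=5,interpolation=cv2.INTER_CUBIC))
a=cv2.imread("pics/side0.png")[130:265,220:360]; cv2.imwrite("pics/side0c.png",cv2.resize(a,None,fx=4.4,fy=4.4,interpolation=cv2.INTER_CUBIC))
E
```

```text
(no output)
```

View pics/top0c.png

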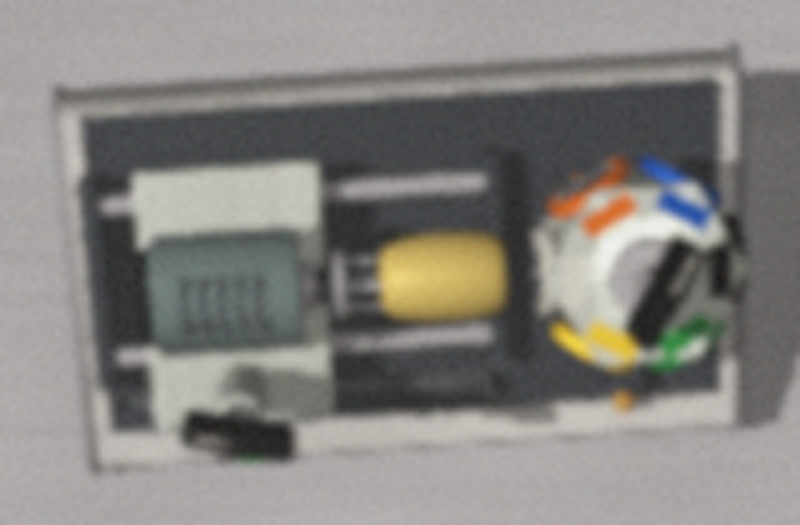

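View pics/side0c.png

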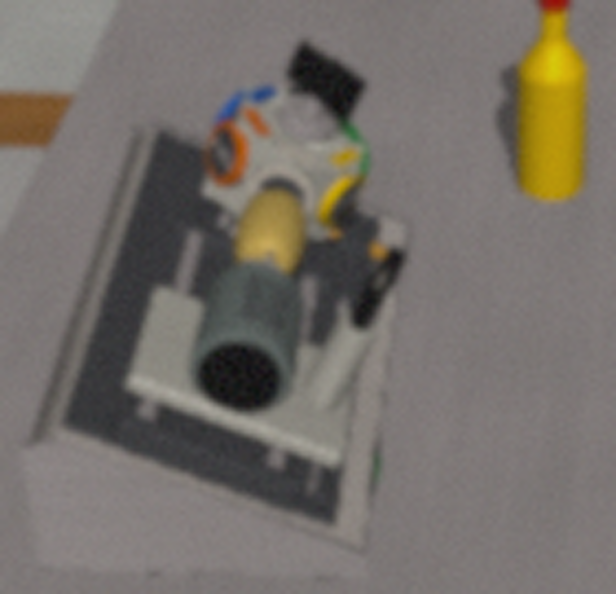

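```bash
cat > h.py <<'E'
import numpy as np, cv2
from scipy.spatial.transform import Rotation as R
from scipy.optimize import least_squares
from plant import imaging
C={n:imaging.get_calibration(n) for n in("side","top")}
D=np.diag([1,-1,-1.])
def proj(n,P):
    c=C[n]; Rc=R.from_euler('xyz',c["rotation"]).as_matrix()
    q=(np.atleast_2d(P)-c["position"])@Rc@D
    K=np.array([[c["fx"],0,c["cx"]],[0,c["fy"],c["cy"]],[0,0,1.]])
    return cv2.projectPoints(q,np.zeros(3),np.zeros(3),K,c["dist"])[0].reshape(-1,2)
def tri(ps,pt,x0=(600,-50,150)):
    s=least_squares(lambda X:np.r_[(proj("side",X)-ps)[0],(proj("top",X)-pt)[0]],x0); return s.x,np.abs(s.fun).max()
tc=lambda u,v:np.array([250+u/5,115+v/5])-0.4
sc=lambda u,v:np.array([220+u/4.4,130+v/4.4])-0.4
E
python3 - <<'E'
from h import *
np.set_printoptions(precision=1,suppress=True)
print("turret",tri(sc(327,80),tc(667,290)))
print("feed",tri(sc(381,288),tc(240,435)))
for a,b,n in [((30,440),(58,90),"back +y"),((150,128),(738,48),"back -y"),((365,548),(97,470),"front +y"),((402,225),(738,425),"front -y")]:
    print(n,tri(sc(*a),tc(*b)))
# fit cutter
def corners(p,dh=0):
    x,y,w=p; r=R.from_euler('z',w).as_matrix()
    L=np.array([[107.5,200,120],[107.5,-200,120],[-107.5,200,35],[-107.5,-200,35]])
    return L@r.T+[x,y,0]
obs_t=np.array([tc(58,90),tc(738,48),tc(97,470),tc(738,425)]);obs_s=np.array([sc(30,440),sc(150,128),sc(365,548),sc(402,225)])
f=lambda p:np.r_[(proj("top",corners(p))-obs_t).ravel(),(proj("side",corners(p))-obs_s).ravel()]
s=least_squares(f,[600,0,0]);print(s.x,s.x[2]);print(s.fun.reshape(-1,2))
E
```

```text
turret (array([ 660.2, -179.4,  202.7]), np.float64(0.4252221778754688))
feed (array([592.5,  45.5, 176.3]), np.float64(0.38556958184602763))
back +y (array([804.3, 150.3, 119.3]), np.float64(0.05222783046073687))
back -y (array([ 818.7, -244.9,  118.5]), np.float64(1.6488661938988116))
front +y (array([594.2, 139.3,  34.9]), np.float64(0.06583613833328172))
front -y (array([ 614.8, -252.2,   31.3]), np.float64(0.5290648961196212))
[707.8 -51.8   0. ] 0.04382280857219766
[[-0.8 -0.7]
 [ 0.8 -0.5]
 [-1.3  0.8]
 [ 1.7  1.2]
 [-1.   0.3]
 [-3.  -1.2]
 [ 0.8  1. ]
 [ 2.2 -1.4]]
```

```bash
cat >> h.py <<'E'
YAW=0.044
RB=R.from_euler('z',YAW).as_matrix()@R.from_euler('y',-25,degrees=True).as_matrix() # bed frame: x up slope,y,z normal
def box(c,phi,L=(60,14,34)):
    r=RB@R.from_euler('z',phi).as_matrix()
    P=np.array([[sx,sy,sz] for sx in(-.5,.5) for sy in(-.5,.5) for sz in(-.5,.5)])*L
    return P@r.T+c
def hull(n,c,phi): return cv2.convexHull(proj(n,box(c,phi)).astype(np.float32))
def overlay(im,n,items,x0,x1,y0,y1,f,out):
    a=cv2.resize(im[y0:y1,x0:x1],None,fx=f,fy=f,interpolation=cv2.INTER_CUBIC)
    for c,phi,col in items:
        h=(hull(n,np.array(c,float),phi).reshape(-1,2)-[x0,y0]+.5)*f
        cv2.polylines(a,[h.astype(np.int32)],True,col,1)
    cv2.imwrite(out,a); return a
E
python3 - <<'E'
from h import *
# fit silhouettes: darkness inside minus ring around
T=cv2.imread("pics/top0.png");S=cv2.imread("pics/side0.png")
def blk(im): 
    m=im.max(2).astype(float); return np.clip((75-m)/50,-1,1)
def score(c,phi):
    s=0
    for n,im in(("top",T),("side",S)):
        h=hull(n,c,phi).reshape(-1,2); f=4
        x0,y0=(h.min(0)-8).astype(int);x1,y1=(h.max(0)+8).astype(int)
        g=cv2.resize(blk(im)[y0:y1,x0:x1],None,fx=f,fy=f)
        k=np.zeros(g.shape,np.uint8);cv2.fillPoly(k,[((h-[x0,y0]+.5)*f).astype(np.int32)],1)
        s+=g[k>0].sum()/f/f-0.0*k.sum()
    return s
for nm,c0 in(("turret",[660,-179,203]),("feed",[592,45.5,176])):
    for phi in np.arange(-1.57,1.57,.13): print(nm,round(phi,2),round(score(np.array(c0,float),phi),1),end=' | ')
    from scipy.optimize import minimize
    best=max(np.arange(-1.57,1.57,.1),key=lambda p:score(np.array(c0,float),p))
    r=minimize(lambda v:-score(v[:3],v[3]/20),[*c0,best*20],method='Nelder-Mead',options=dict(initial_simplex=np.array([[*c0,best*20]]+[[*(np.array([*c0,best*20])+4*np.eye(4)[i])] for i in range(4)])))
    print("\n",nm,r.x[:3],r.x[3]/20,r.fun)
E
```

```text
turret -1.57 -43.6 | turret -1.44 -12.5 | turret -1.31 20.6 | turret -1.18 50.3 | turret -1.05 80.5 | turret -0.92 101.1 | turret -0.79 115.3 | turret -0.66 122.9 | turret -0.53 117.1 | turret -0.4 104.8 | turret -0.27 93.5 | turret -0.14 79.4 | turret -0.01 58.2 | turret 0.12 41.6 | turret 0.25 19.6 | turret 0.38 9.8 | turret 0.51 7.0 | turret 0.64 6.1 | turret 0.77 -2.8 | turret 0.9 -17.8 | turret 1.03 -38.4 | turret 1.16 -53.1 | turret 1.29 -62.4 | turret 1.42 -66.2 | turret 1.55 -49.1 | 
 turret [ 661.18454649 -182.66293304  200.34765925] -0.6803785777530014 -128.88951171875001
feed -1.57 -0.3 | feed -1.44 -36.0 | feed -1.31 -67.2 | feed -1.18 -88.6 | feed -1.05 -108.5 | feed -0.92 -115.4 | feed -0.79 -123.2 | feed -0.66 -123.8 | feed -0.53 -120.8 | feed -0.4 -109.4 | feed -0.27 -105.6 | feed -0.14 -104.8 | feed -0.01 -111.8 | feed 0.12 -116.6 | feed 0.25 -117.7 | feed 0.38 -111.9 | feed 0.51 -99.2 | feed 0.64 -83.0 | feed 0.77 -59.3 | feed 0.9 -33.5 | feed 1.03 -9.2 | feed 1.16 17.5 | feed 1.29 32.5 | feed 1.42 29.1 | feed 1.55 5.3 | 
 feed [593.71517873  45.46699443 178.09010599] 1.3436676110456418 -48.86439453125
```

```bash
python3 - <<'E'
from h import *
T=cv2.imread("pics/top0.png");S=cv2.imread("pics/side0.png")
it=[([661,-181.5,201],-.66,(0,0,255)),([593.7,45.5,177.5],1.34,(255,0,255))]
a=overlay(T,"top",it,280,400,140,215,5,"pics/o1.png")
b=overlay(S,"side",it,260,320,130,210,7,"pics/o2.png")
h=max(a.shape[0],b.shape[0])
print(a.shape,b.shape)
E
```

```text
(375, 600, 3) (560, 420, 3)
```

View pics/o1.png

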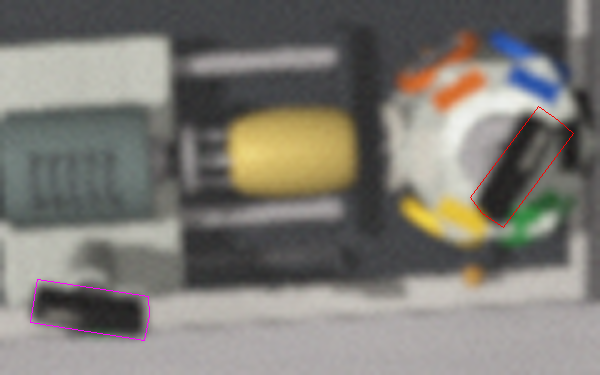

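View pics/o2.png

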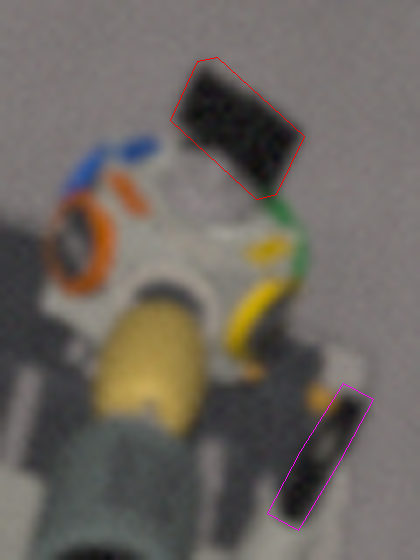

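```bash
cat >> h.py <<'E'
from plant import readout
np.set_printoptions(precision=3,suppress=True)
def cur():
    o=readout.get_obs(); return o,np.array(o["tool_pos"]),R.from_euler('xyz',o["tcp_rot"]).as_matrix()
def goalR(phi,s):
    x=-RB[:,2]; z=s*(RB@[-np.sin(phi),np.cos(phi),0]); return np.c_[x,np.cross(z,x),z]
def goalP(grasp,Rg,back=0): return np.array(grasp)-(3+back)*Rg[:,0]
E
python3 - <<'E'
from h import *
o,p,r=cur(); print(r)
for nm,phi in(("turret",-.6),("feed",1.34)):
  for s in(1,-1):
    g=goalR(phi,s); w=R.from_matrix(r.T@g).as_rotvec(); print(nm,s,w,np.linalg.norm(w))
    P=goalP([660.5,-180,201.5],g,100); print(" local shift after rot",g.T@(P-p),P)
E
```

```text
[[-0.     0.907  0.421]
 [ 0.001  0.421 -0.907]
 [-1.     0.    -0.001]]
turret 1 [-2.111 -0.53   0.054] 2.1766695770433246
 local shift after rot [ 130.303 -165.889  448.175] [ 617.012 -181.915  294.85 ]
turret -1 [0.974 0.046 0.452] 1.0751112647187244
 local shift after rot [ 130.303  165.889 -448.175] [ 617.012 -181.915  294.85 ]
feed 1 [2.15  0.347 0.409] 2.216408680659717
 local shift after rot [ 130.303 -358.11  -316.444] [ 617.012 -181.915  294.85 ]
feed -1 [-0.934 -0.346  0.293] 1.0381185612168646
 local shift after rot [130.303 358.11  316.444] [ 617.012 -181.915  294.85 ]
```

>>> arm_command(
  plan=[
    {"wx": 0.122, "wy": 0.006, "wz": 0.0565, "jaw": 0.2},
    {"wx": 0.122, "wy": 0.006, "wz": 0.0565, "jaw": 0.2},
    {"wx": 0.122, "wy": 0.006, "wz": 0.0565, "jaw": 0.2},
    {"wx": 0.122, "wy": 0.006, "wz": 0.0565, "jaw": 0.2},
    {"wx": 0.122, "wy": 0.006, "wz": 0.0565, "jaw": 0.2},
    {"wx": 0.122, "wy": 0.006, "wz": 0.0565, "jaw": 0.2},
    {"wx": 0.122, "wy": 0.006, "wz": 0.0565, "jaw": 0.2},
    {"wx": 0.122, "wy": 0.006, "wz": 0.0565, "jaw": 0.2},
    {"jaw": 0.2},
    {"jaw": 0.2},
  ],
)

```text
invalid input at $.plan[0]: expected keys tx, ty, tz, wx, wy, wz, jaw
```

```bash
cat > n.py <<'E'
import sys
from h import *
# usage: n.py x y z phi s back
a=list(map(float,sys.argv[1:])); o,p,r=cur(); g=goalR(a[3],a[4]); P=goalP(a[:3],g,a[5])
print("t",o["time"],"q",o["joint_positions"],"p",p,"F",o["contact_force"],"M",o["moment"],"w",o["grip_width"])
print("rotvec",R.from_matrix(r.T@g).as_rotvec(),"shift(cm, current axes)",r.T@(P-p)/10,"world",P-p)
E
python3 n.py 660.5 -180 201.5 -.6 -1 100
```

```text
t 0.1 q [-1.282  0.343  1.525 -0.     1.275 -0.146] p [ 221.054 -475.842  248.135] F [ 0.138 -0.379 -0.044] M [-0.032 -0.022  0.013] w 91.67264363851785
rotvec [0.974 0.046 0.452] shift(cm, current axes) [-4.651 48.293 -9.987] world [395.958 293.928  46.714]
```

All keys are needed.

>>> arm_command(
  plan=[
    {"tx": 0, "ty": 0, "tz": 0, "wx": 0.122, "wy": 0.006, "wz": 0.0565, "jaw": 0.2},
    {"tx": 0, "ty": 0, "tz": 0, "wx": 0.122, "wy": 0.006, "wz": 0.0565, "jaw": 0.2},
    {"tx": 0, "ty": 0, "tz": 0, "wx": 0.122, "wy": 0.006, "wz": 0.0565, "jaw": 0.2},
    {"tx": 0, "ty": 0, "tz": 0, "wx": 0.122, "wy": 0.006, "wz": 0.0565, "jaw": 0.2},
    {"tx": 0, "ty": 0, "tz": 0, "wx": 0.122, "wy": 0.006, "wz": 0.0565, "jaw": 0.2},
    {"tx": 0, "ty": 0, "tz": 0, "wx": 0.122, "wy": 0.006, "wz": 0.0565, "jaw": 0.2},
    {"tx": 0, "ty": 0, "tz": 0, "wx": 0.122, "wy": 0.006, "wz": 0.0565, "jaw": 0.2},
    {"tx": 0, "ty": 0, "tz": 0, "wx": 0.122, "wy": 0.006, "wz": 0.0565, "jaw": 0.2},
    {"tx": 0, "ty": 0, "tz": 0, "wx": 0, "wy": 0, "wz": 0, "jaw": 0.2},
    {"tx": 0, "ty": 0, "tz": 0, "wx": 0, "wy": 0, "wz": 0, "jaw": 0.2},
  ],
)

```text
time: 1.1
tool_pos: [220.9, -476.1, 248.6]
tcp_rot: [2.172, 1.136, 0.046]
contact_force: [-0.0, 0.6, -0.2]
grip_width: 55.3
```

```bash
python3 n.py 660.5 -180 201.5 -.6 -1 100
```

```text
t 1.1 q [-1.53   0.306  1.658  0.466  1.218  0.423] p [ 220.872 -476.112  248.597] F [-0.05   0.625 -0.191] M [ 0.027  0.338 -0.018] w 55.282687439057604
rotvec [ 0.001 -0.     0.001] shift(cm, current axes) [ 13.057  16.632 -44.823] world [396.141 294.198  46.253]
```

>>> arm_command(
  plan=[
    {"tx": 0, "ty": 1.386, "tz": -3.735, "wx": 0, "wy": 0, "wz": 0, "jaw": 0.2},
    {"tx": 0, "ty": 1.386, "tz": -3.735, "wx": 0, "wy": 0, "wz": 0, "jaw": 0.2},
    {"tx": 0, "ty": 1.386, "tz": -3.735, "wx": 0, "wy": 0, "wz": 0, "jaw": 0.2},
    {"tx": 0, "ty": 1.386, "tz": -3.735, "wx": 0, "wy": 0, "wz": 0, "jaw": 0.2},
    {"tx": 0, "ty": 1.386, "tz": -3.735, "wx": 0, "wy": 0, "wz": 0, "jaw": 0.2},
    {"tx": 0, "ty": 1.386, "tz": -3.735, "wx": 0, "wy": 0, "wz": 0, "jaw": 0.2},
    {"tx": 0, "ty": 1.386, "tz": -3.735, "wx": 0, "wy": 0, "wz": 0, "jaw": 0.2},
    {"tx": 0, "ty": 1.386, "tz": -3.735, "wx": 0, "wy": 0, "wz": 0, "jaw": 0.2},
    {"tx": 0, "ty": 1.386, "tz": -3.735, "wx": 0, "wy": 0, "wz": 0, "jaw": 0.2},
    {"tx": 0, "ty": 1.386, "tz": -3.735, "wx": 0, "wy": 0, "wz": 0, "jaw": 0.2},
    {"tx": 0, "ty": 1.386, "tz": -3.735, "wx": 0, "wy": 0, "wz": 0, "jaw": 0.2},
    {"tx": 0, "ty": 1.386, "tz": -3.735, "wx": 0, "wy": 0, "wz": 0, "jaw": 0.2},
    {"tx": 0, "ty": 0, "tz": 0, "wx": 0, "wy": 0, "wz": 0, "jaw": 0.2},
    {"tx": 0, "ty": 0, "tz": 0, "wx": 0, "wy": 0, "wz": 0, "jaw": 0.2},
  ],
)

```text
time: 2.5
tool_pos: [563.3, -184.4, 413.8]
tcp_rot: [2.169, 1.135, 0.045]
contact_force: [-0.2, 0.4, -0.6]
grip_width: 55.0
```

```bash
python3 n.py 660.5 -180 201.5 -.6 -1 100
```

```text
t 2.5 q [-0.569  0.181  1.369  0.26   1.239  1.513] p [ 563.286 -184.374  413.79 ] F [-0.21   0.402 -0.608] M [ 0.021  0.275 -0.012] w 54.98113554161635
rotvec [ 0.003 -0.     0.001] shift(cm, current axes) [13.053 -0.117  0.078] world [  53.726    2.459 -118.94 ]
```

>>> arm_command(
  plan=[
    {"tx": 3.8, "ty": -0.03, "tz": 0.02, "wx": 0, "wy": 0, "wz": 0, "jaw": 0.2},
    {"tx": 3.8, "ty": -0.03, "tz": 0.02, "wx": 0, "wy": 0, "wz": 0, "jaw": 0.2},
    {"tx": 3.8, "ty": -0.03, "tz": 0.02, "wx": 0, "wy": 0, "wz": 0, "jaw": 0.2},
    {"tx": 3.0, "ty": -0.03, "tz": 0.02, "wx": 0, "wy": 0, "wz": 0, "jaw": 0.2},
    {"tx": 0, "ty": 0, "tz": 0, "wx": 0, "wy": 0, "wz": 0, "jaw": 0.2},
    {"tx": 0, "ty": 0, "tz": 0, "wx": 0, "wy": 0, "wz": 0, "jaw": 0.2},
  ],
)

```text
time: 3.1
tool_pos: [621.7, -183.6, 282.9]
tcp_rot: [2.172, 1.135, 0.044]
contact_force: [-0.2, -0.5, 1.2]
grip_width: 55.0
```

```bash
python3 n.py 660.5 -180 201.5 -.6 -1 0; python3 - <<'E'
from h import *
S=imaging.capture("side");T=imaging.capture("top")
cv2.imwrite("pics/s1.png",cv2.resize(S[80:220,200:360],None,fx=5,fy=4.2,interpolation=2)); cv2.imwrite("pics/t1.png",cv2.resize(T[120:230,270:430],None,fx=5,fy=5,interpolation=2))
E
```

```text
t 3.1 q [-0.508  0.349  1.495  0.277  0.939  1.497] p [ 621.743 -183.596  282.898] F [-0.154 -0.452  1.181] M [ 0.071  0.209 -0.016] w 54.987920290932145
rotvec [-0.002  0.001  0.001] shift(cm, current axes) [ 8.72  -0.031 -0.208] world [ 37.49    3.54  -78.679]
```

View pics/s1.png

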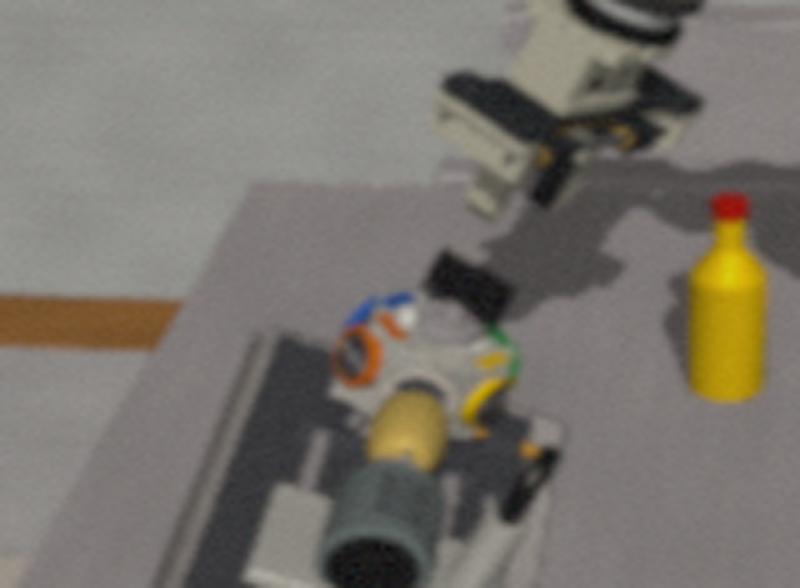

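View pics/t1.png

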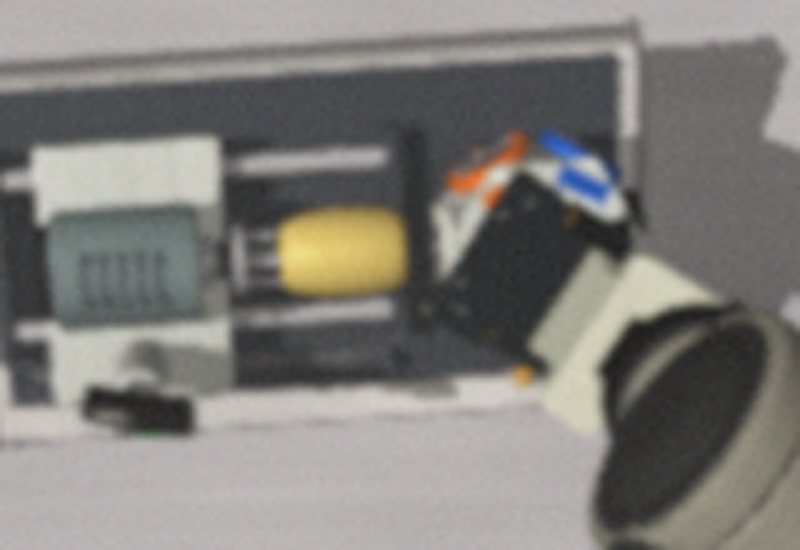

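>>> arm_command(
  plan=[
    {"tx": 2.5, "ty": 0, "tz": -0.1, "wx": 0, "wy": 0, "wz": 0, "jaw": 0.2},
    {"tx": 2.0, "ty": 0, "tz": -0.1, "wx": 0, "wy": 0, "wz": 0, "jaw": 0.2},
    {"tx": 1.2, "ty": 0, "tz": 0, "wx": 0, "wy": 0, "wz": 0, "jaw": 0.2},
    {"tx": 1.0, "ty": 0, "tz": 0, "wx": 0, "wy": 0, "wz": 0, "jaw": 0.2},
    {"tx": 1.0, "ty": 0, "tz": 0, "wx": 0, "wy": 0, "wz": 0, "jaw": 0.2},
    {"tx": 0.8, "ty": 0, "tz": 0, "wx": 0, "wy": 0, "wz": 0, "jaw": 0.2},
    {"tx": 0, "ty": 0, "tz": 0, "wx": 0, "wy": 0, "wz": 0, "jaw": 0.2},
    {"tx": 0, "ty": 0, "tz": 0, "wx": 0, "wy": 0, "wz": 0, "jaw": 0.2},
  ],
)

```text
time: 4.0
tool_pos: [659.3, -179.6, 206.5]
tcp_rot: [2.172, 1.134, 0.044]
contact_force: [0.7, -0.8, -0.1]
grip_width: 55.0
```

```bash
python3 n.py 660.5 -180 201.5 -.6 -1 0; python3 - <<'E'
from h import *
S=imaging.capture("side")
cv2.imwrite("pics/s2.png",cv2.resize(S[90:220,220:340],None,fx=4.6,fy=4.6,interpolation=2))
E
```

```text
t 4.0 q [-0.469  0.478  1.514  0.298  0.786  1.487] p [ 659.292 -179.566  206.461] F [ 0.697 -0.752 -0.126] M [0.117 0.301 0.016] w 54.95255108957901
rotvec [-0.001 -0.    -0.   ] shift(cm, current axes) [ 0.2   -0.057  0.098] world [-0.058 -0.49  -2.242]
```

View pics/s2.png

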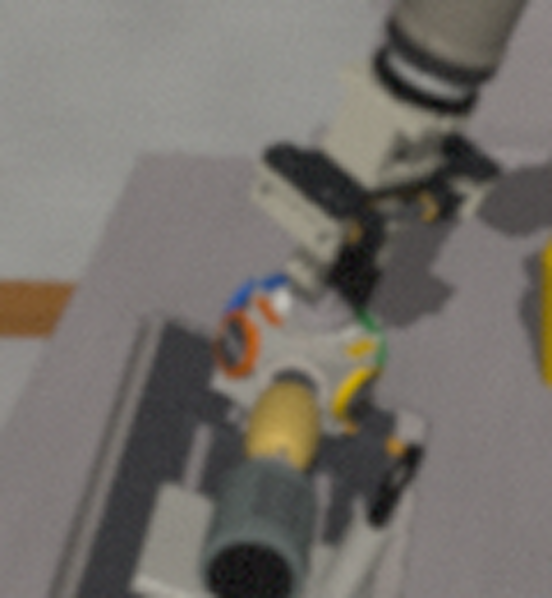

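>>> arm_command(
  plan=[
    {"tx": 0.2, "ty": 0, "tz": 0, "wx": 0, "wy": 0, "wz": 0, "jaw": -0.4},
    {"tx": 0, "ty": 0, "tz": 0, "wx": 0, "wy": 0, "wz": 0, "jaw": -0.6},
    {"tx": 0, "ty": 0, "tz": 0, "wx": 0, "wy": 0, "wz": 0, "jaw": -1},
    {"tx": 0, "ty": 0, "tz": 0, "wx": 0, "wy": 0, "wz": 0, "jaw": -1},
    {"tx": 0, "ty": 0, "tz": 0, "wx": 0, "wy": 0, "wz": 0, "jaw": -1},
    {"tx": 0, "ty": 0, "tz": 0, "wx": 0, "wy": 0, "wz": 0, "jaw": -1},
  ],
)

```text
time: 4.65
tool_pos: [659.9, -179.7, 204.4]
tcp_rot: [2.172, 1.135, 0.043]
contact_force: [-0.4, -1.4, -0.3]
grip_width: 15.2
```

```bash
python3 n.py 660.5 -180 201.5 -.6 -1 0
```

```text
t 4.65 q [-0.469  0.481  1.515  0.298  0.782  1.486] p [ 659.913 -179.717  204.437] F [-0.377 -1.38  -0.329] M [-0.129  0.454 -0.11 ] w 15.214092798203962
rotvec [-0.001  0.    -0.   ] shift(cm, current axes) [-0.01  -0.042  0.066] world [-0.68  -0.339 -0.218]
```

>>> arm_command(
  plan=[
    {"tx": 0, "ty": 0, "tz": 0, "wx": -0.07, "wy": 0, "wz": 0, "jaw": -1},
    {"tx": 0, "ty": 0, "tz": 0, "wx": -0.07, "wy": 0, "wz": 0, "jaw": -1},
    {"tx": 0, "ty": 0, "tz": 0, "wx": -0.07, "wy": 0, "wz": 0, "jaw": -1},
    {"tx": 0, "ty": 0, "tz": 0, "wx": -0.07, "wy": 0, "wz": 0, "jaw": -1},
    {"tx": 0, "ty": 0, "tz": 0, "wx": -0.07, "wy": 0, "wz": 0, "jaw": -1},
    {"tx": 0, "ty": 0, "tz": 0, "wx": 0, "wy": 0, "wz": 0, "jaw": -1},
  ],
)

```text
time: 5.25
tool_pos: [659.9, -179.1, 204.4]
tcp_rot: [1.823, 1.135, 0.046]
contact_force: [-1.0, 2.3, 0.6]
grip_width: 15.6
```

```bash
python3 n.py 660.5 -180 201.5 -.6 -1 0
```

```text
t 5.25 q [-0.468  0.481  1.515  0.299  0.783  1.135] p [ 659.868 -179.077  204.383] F [-0.994  2.292  0.574] M [0.217 0.312 0.565] w 15.629518883687826
rotvec [ 0.349 -0.001  0.001] shift(cm, current axes) [-0.014 -0.043  0.109] world [-0.634 -0.979 -0.164]
```

>>> arm_command(
  plan=[
    {"tx": 0, "ty": 0, "tz": 0, "wx": -0.1, "wy": 0, "wz": 0, "jaw": -1},
    {"tx": 0, "ty": 0, "tz": 0, "wx": -0.1, "wy": 0, "wz": 0, "jaw": -1},
    {"tx": 0, "ty": 0, "tz": 0, "wx": -0.1, "wy": 0, "wz": 0, "jaw": -1},
    {"tx": 0, "ty": 0, "tz": 0, "wx": -0.1, "wy": 0, "wz": 0, "jaw": -1},
    {"tx": 0, "ty": 0, "tz": 0, "wx": -0.1, "wy": 0, "wz": 0, "jaw": -1},
    {"tx": 0, "ty": 0, "tz": 0, "wx": 0, "wy": 0, "wz": 0, "jaw": -1},
  ],
)

```text
time: 5.85
tool_pos: [659.8, -178.2, 204.3]
tcp_rot: [1.326, 1.135, 0.049]
contact_force: [-2.8, 4.9, 2.4]
grip_width: 16.2
```

```bash
python3 n.py 660.5 -180 201.5 -.6 -1 0
```

```text
t 5.85 q [-0.467  0.481  1.515  0.299  0.784  0.636] p [ 659.79  -178.248  204.344] F [-2.831  4.88   2.425] M [0.888 0.344 0.328] w 16.164694508877016
rotvec [ 0.849 -0.002  0.001] shift(cm, current axes) [-0.016 -0.105  0.157] world [-0.557 -1.808 -0.125]
```

>>> arm_command(
  plan=[
    {"tx": 0, "ty": 0, "tz": 0, "wx": -0.07, "wy": 0, "wz": 0, "jaw": -1},
    {"tx": 0, "ty": 0, "tz": 0, "wx": -0.07, "wy": 0, "wz": 0, "jaw": -1},
    {"tx": 0, "ty": 0, "tz": 0, "wx": -0.06, "wy": 0, "wz": 0, "jaw": -1},
    {"tx": 0, "ty": 0, "tz": 0, "wx": 0, "wy": 0, "wz": 0, "jaw": -1},
    {"tx": 0, "ty": 0, "tz": 0, "wx": 0, "wy": 0, "wz": 0, "jaw": -1},
  ],
)

```text
time: 6.35
tool_pos: [659.7, -178.0, 204.3]
tcp_rot: [1.132, 1.135, 0.05]
contact_force: [-2.5, 6.8, 1.6]
grip_width: 16.1
```

```bash
python3 n.py 660.5 -180 201.5 -.6 -1 0
```

```text
t 6.35 q [-0.467  0.481  1.515  0.3    0.784  0.44 ] p [ 659.699 -177.956  204.297] F [-2.531  6.804  1.624] M [1.106 0.38  0.238] w 16.10578165340351
rotvec [ 1.045 -0.003  0.001] shift(cm, current axes) [-0.017 -0.138  0.164] world [-0.465 -2.099 -0.079]
```

```bash
python3 - <<'E'
from h import *
S=imaging.capture("side");T=imaging.capture("top")
cv2.imwrite("pics/s3.png",cv2.resize(S[110:220,230:340],None,fx=5.4,fy=5.4,interpolation=2)); cv2.imwrite("pics/t3.png",cv2.resize(T[120:230,300:430],None,fx=5,fy=5,interpolation=2))
for k in range(3):
    print(readout.get_obs()["contact_force"],readout.get_obs()["moment"])
E
```

```text
[-1.599  6.024  2.474] [1.156 0.398 0.208]
[-1.599  6.024  2.474] [1.156 0.398 0.208]
[-1.599  6.024  2.474] [1.156 0.398 0.208]
```

View pics/s3.png

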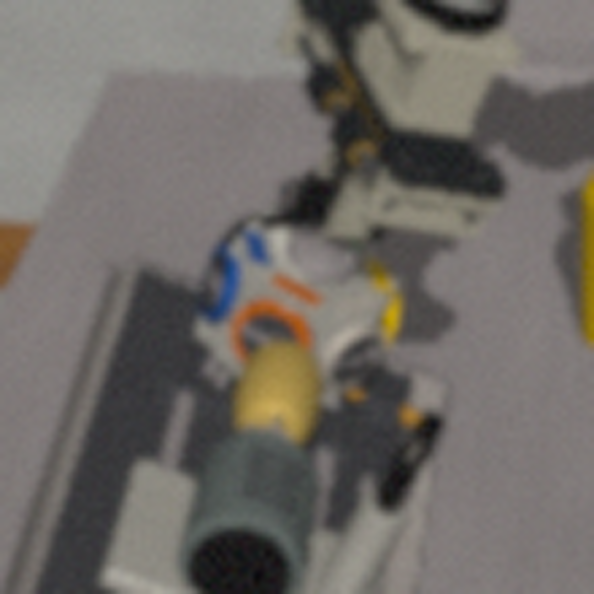

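View pics/t3.png

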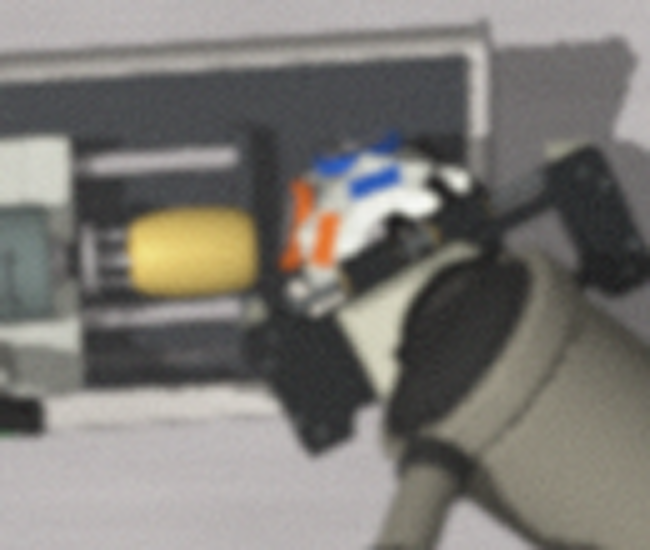

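```bash
cat >> h.py <<'E'
G=np.array([660.,-178.5,201.5])
def turret_pts(d,G=G,k=1):  # k: index anticlockwise from +y; d error
    a=np.pi/2+d
    n=np.array([np.cos(a),np.sin(a),0]);t=np.array([-np.sin(a),np.cos(a),0]);z=np.array([0,0,1.])
    th=np.linspace(0,2*np.pi,40)
    disc=56.5*n-74*z+25*(np.cos(th)[:,None]*t+np.sin(th)[:,None]*z)
    strip=np.array([44*n-44*z+25*t,44*n-44*z-25*t])
    hexa=np.array([[56*np.cos(a+np.pi/6+i*np.pi/3),56*np.sin(a+np.pi/6+i*np.pi/3),-44] for i in range(7)])
    return [p@RB.T+G for p in (disc,strip,hexa)]
def tov(im,n,ds,x0,x1,y0,y1,f,out,G=G):
    a=cv2.resize(im[y0:y1,x0:x1],None,fx=f,fy=f,interpolation=cv2.INTER_CUBIC)
    for d,col in ds:
        for p in turret_pts(d,G):
            cv2.polylines(a,[((proj(n,p)-[x0,y0]+.5)*f).astype(np.int32)],False,col,1)
    cv2.imwrite(out,a)
E
python3 - <<'E'
from h import *
S=cv2.imread("pics/side0.png");T=cv2.imread("pics/top0.png")
cols=[(-.15,(255,0,255)),(0,(0,0,255))]
# check model on starting picture: d=0 white facing
tov(S,"side",cols[1:],240,330,130,200,6,"pics/m0s.png"); tov(T,"top",cols[1:],340,410,130,200,7,"pics/m0t.png")
S=imaging.capture("side");T=imaging.capture("top");cv2.imwrite("pics/sideB.png",S);cv2.imwrite("pics/topB.png",T)
tov(S,"side",cols,240,330,130,200,6,"pics/m1s.png"); tov(T,"top",cols,340,410,130,200,7,"pics/m1t.png")
a=[cv2.imread(f"pics/m{i}s.png") for i in(0,1)]
cv2.imwrite("pics/ms.png",cv2.resize(np.vstack(a),None,fx=.7,fy=.7)); a=[cv2.imread(f"pics/m{i}t.png") for i in(0,1)]; cv2.imwrite("pics/mt.png",cv2.resize(np.hstack(a),None,fx=.8,fy=.8))
E
```

```text
(no output)
```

View pics/ms.png

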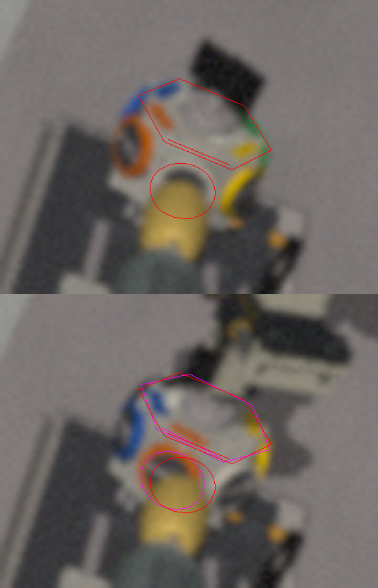

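View pics/mt.png

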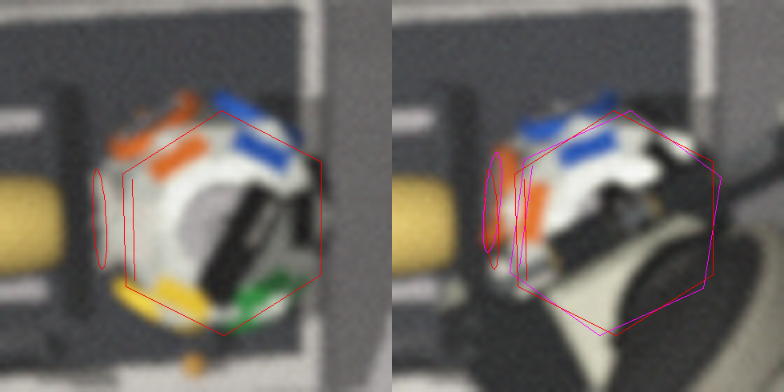

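```bash
python3 - <<'E'
from h import *
o,p,r=cur(); print(r.T@[0,2,0])
E
```

```text
[ 0.042  0.932 -1.769]
```

>>> arm_command(
  plan=[
    {"tx": 0, "ty": 0.1, "tz": -0.18, "wx": -0.05, "wy": 0, "wz": 0, "jaw": -1},
    {"tx": 0, "ty": 0, "tz": 0, "wx": -0.05, "wy": 0, "wz": 0, "jaw": -1},
    {"tx": 0, "ty": 0, "tz": 0, "wx": -0.05, "wy": 0, "wz": 0, "jaw": -1},
    {"tx": 0, "ty": 0, "tz": 0, "wx": 0, "wy": 0, "wz": 0, "jaw": -1},
    {"tx": 0, "ty": 0, "tz": 0, "wx": 0, "wy": 0, "wz": 0, "jaw": -1},
  ],
)

```text
time: 7.05
tool_pos: [659.7, -177.5, 204.3]
tcp_rot: [0.975, 1.135, 0.044]
contact_force: [-4.2, 0.4, 1.4]
grip_width: 15.3
```

```bash
python3 n.py 660.5 -180 201.5 -.6 -1 0;python3 - <<'E'
from h import *
cols=[(-.1,(255,0,255)),(0,(0,0,255))]
S=imaging.capture("side");T=imaging.capture("top")
tov(S,"side",cols,240,330,130,200,6,"pics/m2s.png"); tov(T,"top",cols,340,410,130,200,7,"pics/m2t.png")
E
```

```text
t 7.05 q [-0.465  0.48   1.517  0.296  0.781  0.293] p [ 659.674 -177.472  204.293] F [-4.243  0.406  1.412] M [-0.067  0.869  0.271] w 15.340219225331701
rotvec [ 1.196 -0.     0.001] shift(cm, current axes) [-0.017 -0.188  0.182] world [-0.441 -2.584 -0.074]
```

View pics/m2s.png

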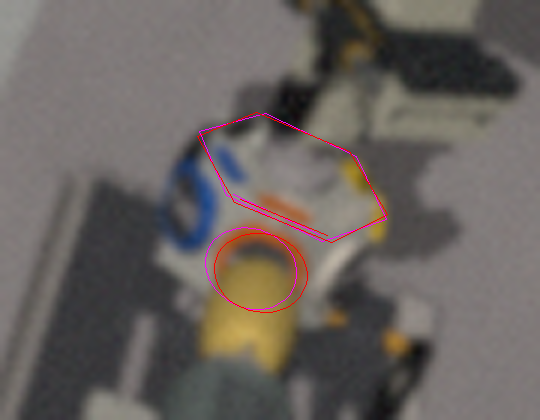

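View pics/m2t.png

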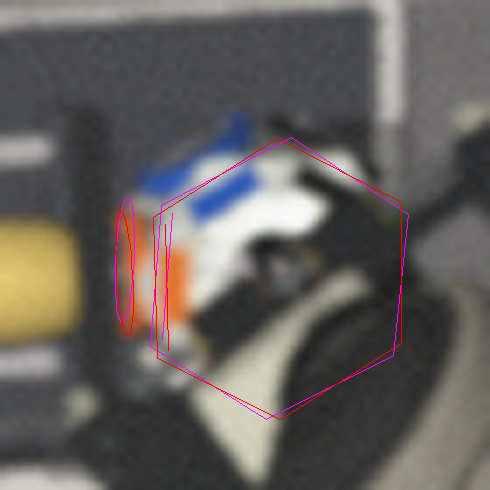

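>>> arm_command(
  plan=[
    {"tx": 0, "ty": 0, "tz": 0, "wx": 0, "wy": 0, "wz": 0, "jaw": 0.2},
    {"tx": 0, "ty": 0, "tz": 0, "wx": 0, "wy": 0, "wz": 0, "jaw": 0.2},
    {"tx": 0, "ty": 0, "tz": 0, "wx": 0, "wy": 0, "wz": 0, "jaw": 0.2},
    {"tx": 0, "ty": 0, "tz": 0, "wx": 0, "wy": 0, "wz": 0, "jaw": 0.2},
    {"tx": -1, "ty": 0, "tz": 0, "wx": 0, "wy": 0, "wz": 0, "jaw": 0.2},
    {"tx": -2, "ty": 0, "tz": 0, "wx": 0, "wy": 0, "wz": 0, "jaw": 0.2},
    {"tx": -3, "ty": 0, "tz": 0, "wx": 0, "wy": 0, "wz": 0, "jaw": 0.2},
    {"tx": -4, "ty": 0, "tz": 0, "wx": 0, "wy": 0, "wz": 0, "jaw": 0.2},
    {"tx": -4, "ty": 0, "tz": 0, "wx": 0, "wy": 0, "wz": 0, "jaw": 0.2},
    {"tx": -4, "ty": 0, "tz": 0, "wx": 0, "wy": 0, "wz": 0, "jaw": 0.2},
    {"tx": 0, "ty": 0, "tz": 0, "wx": 0, "wy": 0, "wz": 0, "jaw": 0.2},
  ],
)

```text
time: 8.25
tool_pos: [584.1, -181.6, 375.4]
tcp_rot: [0.957, 1.124, 0.029]
contact_force: [0.1, -1.2, -0.8]
grip_width: 55.2
```

```bash
python3 n.py 660.5 -180 201.5 -.6 -1 0;python3 - <<'E'
from h import *
cols=[(0,(0,0,255))]
S=imaging.capture("side");T=imaging.capture("top");cv2.imwrite("pics/sideC.png",S);cv2.imwrite("pics/topC.png",T)
tov(S,"side",[],250,320,130,190,9,"pics/m3s.png"); tov(T,"top",[],340,410,130,200,8,"pics/m3t.png")
E
```

```text
t 8.25 q [-0.542  0.222  1.423  0.262  1.128  0.318] p [ 584.103 -181.638  375.423] F [ 0.133 -1.163 -0.8  ] M [-0.049  0.188  0.005] w 55.17257973916408
rotvec [ 1.2    0.007 -0.011] shift(cm, current axes) [18.687 -0.544 -0.307] world [  75.13     1.582 -171.204]
```

View pics/m3s.png

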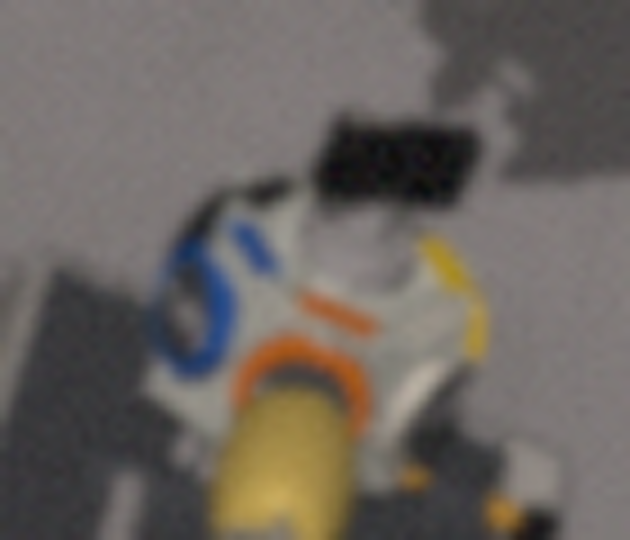

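View pics/m3t.png

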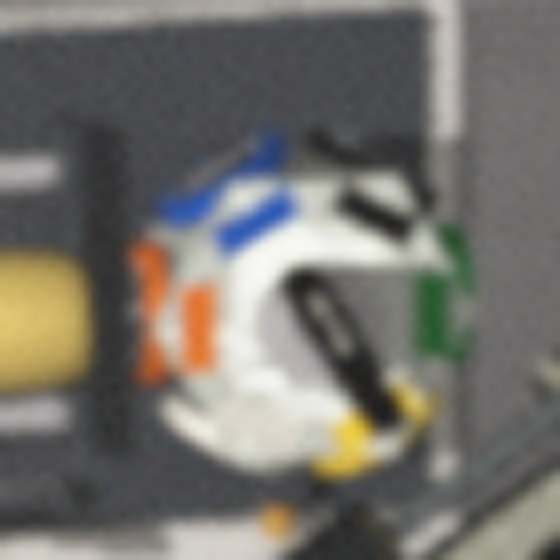

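```bash
python3 n.py 593.7 45.5 177.5 1.34 -1 100; python3 - <<'E'
from h import *
S=cv2.imread("pics/sideC.png");T=cv2.imread("pics/topC.png")
it=[([593.7,45.5,177.5],1.34,(255,0,255))]
overlay(T,"top",it,275,325,185,225,12,"pics/o3.png")
overlay(S,"side",it,285,325,175,215,12,"pics/o4.png")
E
```

```text
t 8.35 q [-0.541  0.228  1.429  0.261  1.125  0.318] p [ 583.791 -180.933  369.253] F [-0.315 -0.263 -0.03 ] M [-0.02   0.304 -0.041] w 54.99962569199512
rotvec [-0.741  0.003 -0.   ] shift(cm, current axes) [  7.866   7.506 -22.226] world [-33.579 224.519 -98.403]
```

View pics/o3.png

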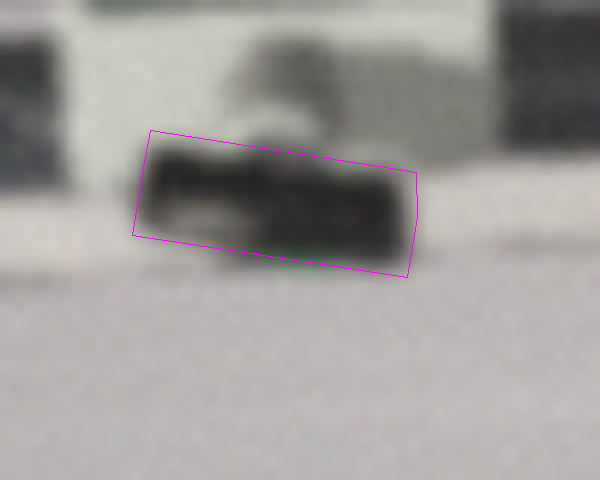

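View pics/o4.png

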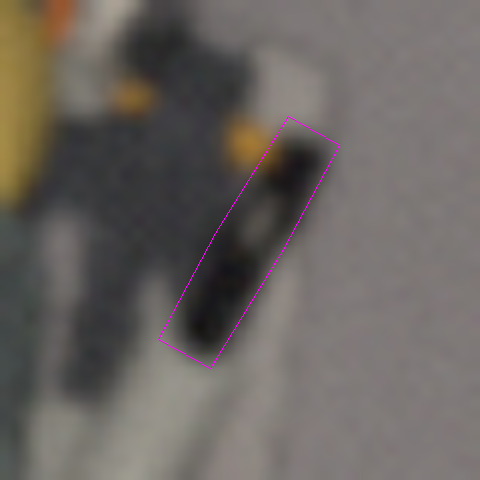

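>>> arm_command(
  plan=[
    {"tx": 0, "ty": 0, "tz": 0, "wx": -0.124, "wy": 0, "wz": 0, "jaw": 0.2},
    {"tx": 0, "ty": 0, "tz": 0, "wx": -0.124, "wy": 0, "wz": 0, "jaw": 0.2},
    {"tx": 0, "ty": 0, "tz": 0, "wx": -0.124, "wy": 0, "wz": 0, "jaw": 0.2},
    {"tx": 0, "ty": 0, "tz": 0, "wx": -0.124, "wy": 0, "wz": 0, "jaw": 0.2},
    {"tx": 0, "ty": 0, "tz": 0, "wx": -0.124, "wy": 0, "wz": 0, "jaw": 0.2},
    {"tx": 0, "ty": 0, "tz": 0, "wx": -0.121, "wy": 0.003, "wz": 0, "jaw": 0.2},
    {"tx": 0, "ty": 0, "tz": 0, "wx": 0, "wy": 0, "wz": 0, "jaw": 0.2},
    {"tx": 0, "ty": 0, "tz": 0, "wx": 0, "wy": 0, "wz": 0, "jaw": 0.2},
  ],
)

```text
time: 9.15
tool_pos: [584.0, -180.6, 366.3]
tcp_rot: [0.24, 1.139, 0.049]
contact_force: [-0.2, 0.1, -0.2]
grip_width: 55.4
```

```bash
python3 n.py 593.7 45.5 177.5 1.34 -1 100
```

```text
t 9.15 q [-0.54   0.233  1.427  0.26   1.129 -0.419] p [ 584.001 -180.571  366.31 ] F [-0.197  0.073 -0.181] M [-0.051  0.159 -0.027] w 55.402903088619404
rotvec [-0.004 -0.005 -0.001] shift(cm, current axes) [  7.718  20.473 -11.239] world [-33.789 224.156 -95.461]
```

>>> arm_command(
  plan=[
    {"tx": 0, "ty": 3.412, "tz": -1.873, "wx": 0, "wy": 0, "wz": 0, "jaw": 0.2},
    {"tx": 0, "ty": 3.412, "tz": -1.873, "wx": 0, "wy": 0, "wz": 0, "jaw": 0.2},
    {"tx": 0, "ty": 3.412, "tz": -1.873, "wx": 0, "wy": 0, "wz": 0, "jaw": 0.2},
    {"tx": 0, "ty": 3.412, "tz": -1.873, "wx": 0, "wy": 0, "wz": 0, "jaw": 0.2},
    {"tx": 0, "ty": 3.412, "tz": -1.873, "wx": 0, "wy": 0, "wz": 0, "jaw": 0.2},
    {"tx": 0, "ty": 3.412, "tz": -1.873, "wx": 0, "wy": 0, "wz": 0, "jaw": 0.2},
    {"tx": 3.5, "ty": 0, "tz": 0, "wx": 0, "wy": 0, "wz": 0, "jaw": 0.2},
    {"tx": 3.5, "ty": 0, "tz": 0, "wx": 0, "wy": 0, "wz": 0, "jaw": 0.2},
    {"tx": 0.7, "ty": 0, "tz": 0, "wx": 0, "wy": 0, "wz": 0, "jaw": 0.2},
    {"tx": 0, "ty": 0, "tz": 0, "wx": 0, "wy": 0, "wz": 0, "jaw": 0.2},
    {"tx": 0, "ty": 0, "tz": 0, "wx": 0, "wy": 0, "wz": 0, "jaw": 0.2},
  ],
)

```text
time: 10.25
tool_pos: [550.1, 42.7, 272.9]
tcp_rot: [0.234, 1.136, 0.046]
contact_force: [-0.7, -0.0, 0.1]
grip_width: 55.1
```

```bash
python3 n.py 593.7 45.5 177.5 1.34 -1 0
```

```text
t 10.25 q [-0.093  0.165  1.776  0.084  0.771  0.048] p [550.063  42.727 272.905] F [-0.674 -0.021  0.15 ] M [-0.023  0.174  0.   ] w 55.118746465727156
rotvec [-0.002 -0.002 -0.   ] shift(cm, current axes) [10.194  0.064 -0.072] world [ 42.371   2.717 -92.686]
```

>>> arm_command(
  plan=[
    {"tx": 3.0, "ty": 0.03, "tz": -0.03, "wx": 0, "wy": 0, "wz": 0, "jaw": 0.2},
    {"tx": 2.5, "ty": 0.03, "tz": -0.03, "wx": 0, "wy": 0, "wz": 0, "jaw": 0.2},
    {"tx": 1.5, "ty": 0, "tz": 0, "wx": 0, "wy": 0, "wz": 0, "jaw": 0.2},
    {"tx": 1.2, "ty": 0, "tz": 0, "wx": 0, "wy": 0, "wz": 0, "jaw": 0.2},
    {"tx": 1.0, "ty": 0, "tz": 0, "wx": 0, "wy": 0, "wz": 0, "jaw": 0.2},
    {"tx": 1.0, "ty": 0, "tz": 0, "wx": 0, "wy": 0, "wz": 0, "jaw": 0.2},
    {"tx": 0, "ty": 0, "tz": 0, "wx": 0, "wy": 0, "wz": 0, "jaw": 0.2},
    {"tx": 0, "ty": 0, "tz": 0, "wx": 0, "wy": 0, "wz": 0, "jaw": 0.2},
  ],
)

```text
time: 11.05
tool_pos: [592.2, 45.7, 179.3]
tcp_rot: [0.233, 1.137, 0.046]
contact_force: [0.4, 0.2, 0.8]
grip_width: 54.9
```

```bash
python3 n.py 593.7 45.5 177.5 1.34 -1 0; python3 - <<'E'
from h import *
S=imaging.capture("side");T=imaging.capture("top")
cv2.imwrite("pics/s5.png",cv2.resize(S[120:240,220:340],None,fx=4.8,fy=4.8,interpolation=2)); cv2.imwrite("pics/t5.png",cv2.resize(T[140:240,270:400],None,fx=5,fy=5,interpolation=2))
E
```

```text
t 11.05 q [-0.078  0.351  1.811  0.1    0.551  0.035] p [592.211  45.699 179.266] F [0.374 0.173 0.768] M [-0.057  0.191  0.018] w 54.919426737576615
rotvec [-0.001 -0.003 -0.   ] shift(cm, current axes) [-0.078 -0.012  0.064] world [ 0.222 -0.255  0.953]
```

View pics/s5.png

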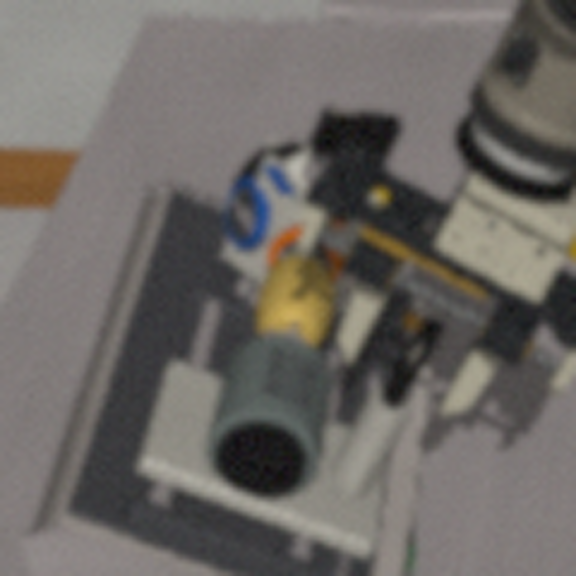

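View pics/t5.png

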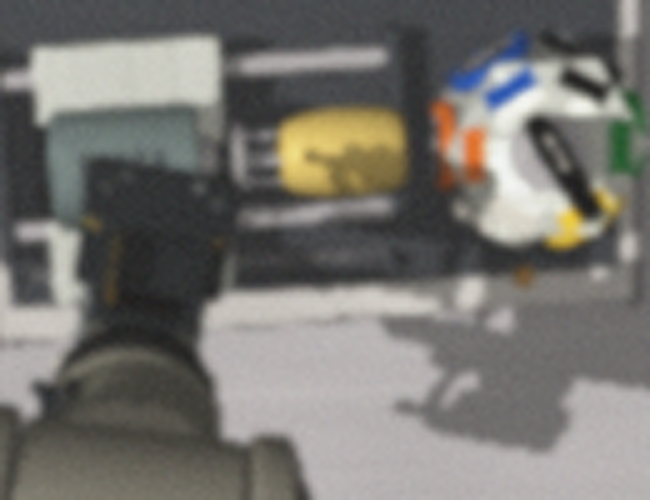

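>>> arm_command(
  plan=[
    {"tx": 0, "ty": 0, "tz": 0, "wx": 0, "wy": 0, "wz": 0, "jaw": -0.4},
    {"tx": 0, "ty": 0, "tz": 0, "wx": 0, "wy": 0, "wz": 0, "jaw": -0.6},
    {"tx": 0, "ty": 0, "tz": 0, "wx": 0, "wy": 0, "wz": 0, "jaw": -1},
    {"tx": 0, "ty": 0, "tz": 0, "wx": 0, "wy": 0, "wz": 0, "jaw": -1},
    {"tx": 0, "ty": 0, "tz": 0, "wx": 0, "wy": 0, "wz": 0, "jaw": -1},
    {"tx": 0, "ty": 0, "tz": 0, "wx": 0, "wy": 0, "wz": 0, "jaw": -1},
  ],
)

```text
time: 11.75
tool_pos: [591.1, 45.9, 178.4]
tcp_rot: [0.235, 1.14, 0.048]
contact_force: [-3.9, 0.8, 1.9]
grip_width: 14.7
```

```bash
cat > f.py <<'E'
from h import *
o,p,r=cur(); zb=RB[:,2]
z=RB.T@r[:,2]; phi=np.arctan2(z[0],-z[1])  # s=-1: z=(sin,-cos)
print("t",o["time"],"q6",o["joint_positions"][5],"phi",phi,"w",o["grip_width"],"F bed",RB.T@o["contact_force"],"M.z",o["moment"]@zb,"p bed",RB.T@p)
E
python3 n.py 593.7 45.5 177.5 1.34 -1 0; python3 f.py
python3 - <<'E'
import numpy as np
d=.1
for i in range(30):
    f=1.34-.1*i-.05
    print(i,round(-d*np.sin(f),2),round(d*np.cos(f),2),end=' | ')
E
```

```text
t 11.75 q [-0.078  0.352  1.813  0.1    0.552  0.035] p [591.127  45.939 178.354] F [-3.917  0.764  1.939] M [0.075 0.84  0.016] w 14.689912887469374
rotvec [-0.001 -0.006 -0.   ] shift(cm, current axes) [-0.116 -0.009  0.202] world [ 1.306 -0.494  1.865]
t 11.75 q6 0.03505374471139801 phi 1.3394758537269873 w 14.689912887469374 F bed [-2.696  0.936  3.397] M.z -0.03259094934233323 p bed [612.432  19.893 -88.789]
0 -0.1 0.03 | 1 -0.09 0.04 | 2 -0.09 0.05 | 3 -0.08 0.05 | 4 -0.08 0.06 | 5 -0.07 0.07 | 6 -0.06 0.08 | 7 -0.06 0.08 | 8 -0.05 0.09 | 9 -0.04 0.09 | 10 -0.03 0.1 | 11 -0.02 0.1 | 12 -0.01 0.1 | 13 0.0 0.1 | 14 0.01 0.1 | 15 0.02 0.1 | 16 0.03 0.1 | 17 0.04 0.09 | 18 0.05 0.09 | 19 0.06 0.08 | 20 0.07 0.08 | 21 0.07 0.07 | 22 0.08 0.06 | 23 0.08 0.05 | 24 0.09 0.04 | 25 0.09 0.04 | 26 0.1 0.03 | 27 0.1 0.02 | 28 0.1 0.01 | 29 0.1 -0.0 |
```

>>> arm_command(
  plan=[
    {"tx": 0, "ty": -0.12, "tz": -0.07, "wx": 0.1, "wy": 0, "wz": 0, "jaw": -1},
    {"tx": 0, "ty": -0.09, "tz": 0.04, "wx": 0.1, "wy": 0, "wz": 0, "jaw": -1},
    {"tx": 0, "ty": -0.09, "tz": 0.05, "wx": 0.1, "wy": 0, "wz": 0, "jaw": -1},
    {"tx": 0, "ty": -0.08, "tz": 0.05, "wx": 0.1, "wy": 0, "wz": 0, "jaw": -1},
    {"tx": 0, "ty": -0.08, "tz": 0.06, "wx": 0.1, "wy": 0, "wz": 0, "jaw": -1},
    {"tx": 0, "ty": 0, "tz": 0, "wx": 0, "wy": 0, "wz": 0, "jaw": -1},
  ],
)

```text
time: 12.35
tool_pos: [591.0, 41.3, 178.3]
tcp_rot: [0.736, 1.139, 0.048]
contact_force: [-3.4, 3.7, 0.4]
grip_width: 14.7
```

```bash
python3 f.py
```

```text
t 12.35 q6 0.518314823833124 phi 0.8388782710670807 w 14.722756544532938 F bed [-2.756  3.892  1.736] M.z 0.157747964231252 p bed [612.136  15.249 -88.746]
```

>>> arm_command(
  plan=[
    {"tx": 0, "ty": -0.07, "tz": 0.07, "wx": 0.1, "wy": 0, "wz": 0, "jaw": -1},
    {"tx": 0, "ty": -0.06, "tz": 0.08, "wx": 0.1, "wy": 0, "wz": 0, "jaw": -1},
    {"tx": 0, "ty": -0.06, "tz": 0.08, "wx": 0.1, "wy": 0, "wz": 0, "jaw": -1},
    {"tx": 0, "ty": -0.05, "tz": 0.09, "wx": 0.1, "wy": 0, "wz": 0, "jaw": -1},
    {"tx": 0, "ty": -0.04, "tz": 0.09, "wx": 0.1, "wy": 0, "wz": 0, "jaw": -1},
    {"tx": 0, "ty": 0, "tz": 0, "wx": 0, "wy": 0, "wz": 0, "jaw": -1},
  ],
)

```text
time: 12.95
tool_pos: [591.3, 36.5, 178.3]
tcp_rot: [1.235, 1.139, 0.049]
contact_force: [-4.7, 4.2, 0.0]
grip_width: 15.0
```

```bash
python3 f.py
```

```text
t 12.95 q6 1.000570051539567 phi 0.3399554701087109 w 15.009233324072731 F bed [-4.069  4.41   1.943] M.z 0.1252313712085987 p bed [612.142  10.408 -88.735]
```

>>> arm_command(
  plan=[
    {"tx": 0, "ty": -0.03, "tz": 0.1, "wx": 0.1, "wy": 0, "wz": 0, "jaw": -1},
    {"tx": 0, "ty": -0.02, "tz": 0.1, "wx": 0.1, "wy": 0, "wz": 0, "jaw": -1},
    {"tx": 0, "ty": -0.01, "tz": 0.1, "wx": 0.1, "wy": 0, "wz": 0, "jaw": -1},
    {"tx": 0, "ty": 0, "tz": 0, "wx": 0, "wy": 0, "wz": 0, "jaw": -1},
  ],
)

```text
time: 13.35
tool_pos: [591.4, 33.5, 178.3]
tcp_rot: [1.536, 1.139, 0.049]
contact_force: [-4.8, 4.5, 1.2]
grip_width: 14.4
```

```bash
python3 f.py; python3 - <<'E'
from h import *
S=imaging.capture("side");T=imaging.capture("top")
cv2.imwrite("pics/s6.png",cv2.resize(S[120:240,220:340],None,fx=4.8,fy=4.8,interpolation=2)); cv2.imwrite("pics/t6.png",cv2.resize(T[140:220,300:400],None,fx=7,fy=7,interpolation=2))
E
```

```text
t 13.35 q6 1.290360318759235 phi 0.03998275477551934 w 14.428781604893016 F bed [-3.66   4.734  3.039] M.z 0.14070651948741159 p bed [612.122   7.497 -88.751]
```

View pics/t6.png

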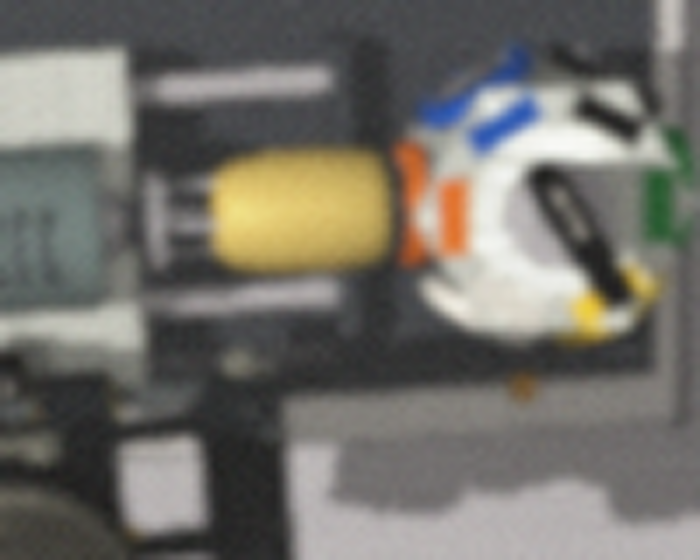

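>>> arm_command(
  plan=[
    {"tx": 0, "ty": 0.0, "tz": 0.1, "wx": 0.1, "wy": 0, "wz": 0, "jaw": -1},
    {"tx": 0, "ty": 0.01, "tz": 0.1, "wx": 0.1, "wy": 0, "wz": 0, "jaw": -1},
    {"tx": 0, "ty": 0, "tz": 0, "wx": 0, "wy": 0, "wz": 0, "jaw": -1},
  ],
)

```text
time: 13.75
tool_pos: [591.5, 31.6, 178.3]
tcp_rot: [1.736, 1.139, 0.05]
contact_force: [-4.8, 6.0, 1.2]
grip_width: 14.9
```

```bash
python3 f.py
```

```text
t 13.75 q6 1.4837503965689174 phi -0.16009261812205627 w 14.903228654675624 F bed [-3.609  6.179  2.965] M.z 0.10410917590398801 p bed [612.204   5.538 -88.731]
```

>>> arm_command(
  plan=[
    {"tx": 0, "ty": 0.02, "tz": 0.1, "wx": 0.1, "wy": 0, "wz": 0, "jaw": -1},
    {"tx": 0, "ty": 0.03, "tz": 0.1, "wx": 0.1, "wy": 0, "wz": 0, "jaw": -1},
    {"tx": 0, "ty": 0, "tz": 0, "wx": 0, "wy": 0, "wz": 0, "jaw": -1},
  ],
)

```text
time: 14.05
tool_pos: [591.6, 29.6, 178.3]
tcp_rot: [1.936, 1.14, 0.05]
contact_force: [-4.1, 5.7, 1.5]
grip_width: 14.7
```

```bash
python3 f.py
```

```text
t 14.05 q6 1.6769234321809163 phi -0.3601274567842074 w 14.741938294715785 F bed [-2.807  5.872  2.98 ] M.z 0.023909405322384867 p bed [612.226   3.568 -88.755]
```

>>> arm_command(
  plan=[
    {"tx": 0, "ty": 0.04, "tz": 0.09, "wx": 0.1, "wy": 0, "wz": 0, "jaw": -1},
    {"tx": 0, "ty": 0, "tz": 0, "wx": 0, "wy": 0, "wz": 0, "jaw": -1},
  ],
)

```text
time: 14.25
tool_pos: [591.7, 28.7, 178.3]
tcp_rot: [2.036, 1.14, 0.05]
contact_force: [-4.3, 4.8, 1.3]
grip_width: 14.7
```

```bash
python3 f.py; python3 - <<'E'
from h import *
T=imaging.capture("top")
cv2.imwrite("pics/t7.png",cv2.resize(T[140:220,300:400],None,fx=7,fy=7,interpolation=2))
E
```

```text
t 14.25 q6 1.7735986106349166 phi -0.45993812873150625 w 14.73528199923796 F bed [-3.14   5.019  2.915] M.z 0.0612210578071397 p bed [612.219   2.612 -88.778]
```

View pics/t7.png

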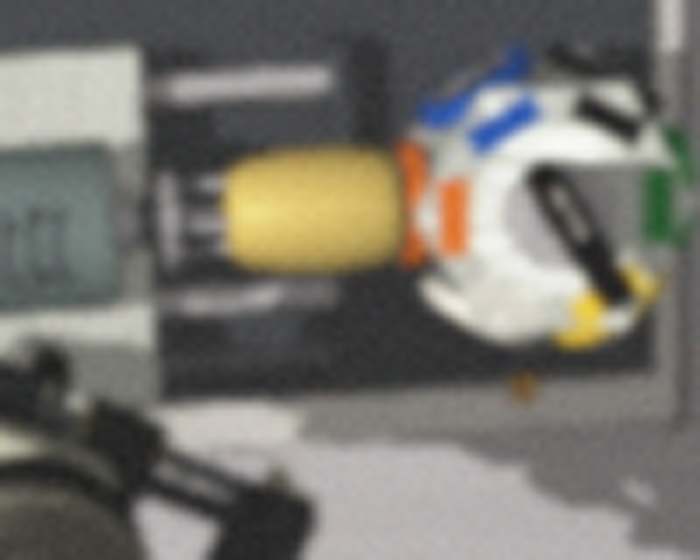

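```bash
cat >> f.py <<'E'
import sys
ms=[];ts=[]
for k in range(4):
    T=imaging.capture("top"); q=readout.get_obs(); ms.append(q["moment"]@zb); ts.append(q["tau"][5])
print("M.z avg",np.mean(ms),np.std(ms),"tau6",np.mean(ts),np.std(ts))
if len(sys.argv)>1: cv2.imwrite(sys.argv[1],cv2.resize(T[140:220,300:400],None,fx=7,fy=7,interpolation=2))
E
python3 f.py
```

```text
t 14.3 q6 1.7716345939840314 phi -0.4579601522324107 w 14.480551367430019 F bed [-4.227  5.68   3.581] M.z 0.0826299660147812 p bed [612.253   2.593 -88.777]
M.z avg 0.08195333520042224 0.023426970151382696 tau6 0.11506481969263405 0.02413688913610007
```

>>> arm_command(
  plan=[
    {"tx": 0, "ty": 0.05, "tz": 0.09, "wx": 0.1, "wy": 0, "wz": 0, "jaw": -1},
    {"tx": 0, "ty": 0.06, "tz": 0.08, "wx": 0.1, "wy": 0, "wz": 0, "jaw": -1},
    {"tx": 0, "ty": 0, "tz": 0, "wx": 0, "wy": 0, "wz": 0, "jaw": -1},
  ],
)

```text
time: 14.8
tool_pos: [591.8, 26.7, 178.3]
tcp_rot: [2.237, 1.14, 0.05]
contact_force: [-4.0, 6.3, 1.5]
grip_width: 14.6
```

```bash
python3 f.py pics/t8.png
```

```text
t 14.8 q6 1.9670793839249696 phi -0.6601180377845695 w 14.576279649318398 F bed [-2.735  6.429  2.906] M.z 0.05675961089881623 p bed [612.261   0.617 -88.807]
M.z avg 0.041032345046110676 0.046279438084217715 tau6 0.16494291834533215 0.10776910368649188
```

View pics/t8.png

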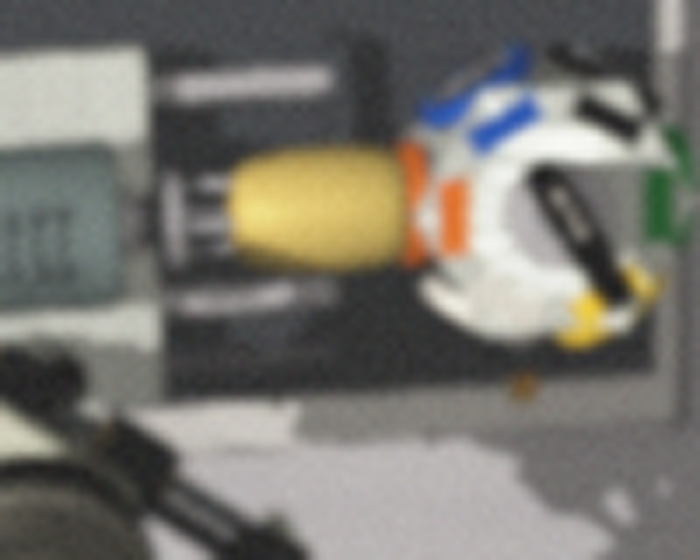

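>>> arm_command(
  plan=[
    {"tx": 0, "ty": 0.07, "tz": 0.08, "wx": 0.1, "wy": 0, "wz": 0, "jaw": -1},
    {"tx": 0, "ty": 0.07, "tz": 0.07, "wx": 0.1, "wy": 0, "wz": 0, "jaw": -1},
  ],
)

```text
time: 15.2
tool_pos: [592.0, 24.8, 178.3]
tcp_rot: [2.438, 1.14, 0.051]
contact_force: [-4.5, 6.8, 0.7]
grip_width: 15.0
```

```bash
python3 f.py pics/t9.png
```

```text
t 15.2 q6 2.161243513390662 phi -0.8608378197386026 w 14.955862406924444 F bed [-3.546  6.986  2.375] M.z 0.24150887407859417 p bed [612.37   -1.251 -88.772]
M.z avg 0.10330638171395637 0.02219819401378066 tau6 0.37203387968475 0.3904743380123449
```

View pics/t9.png

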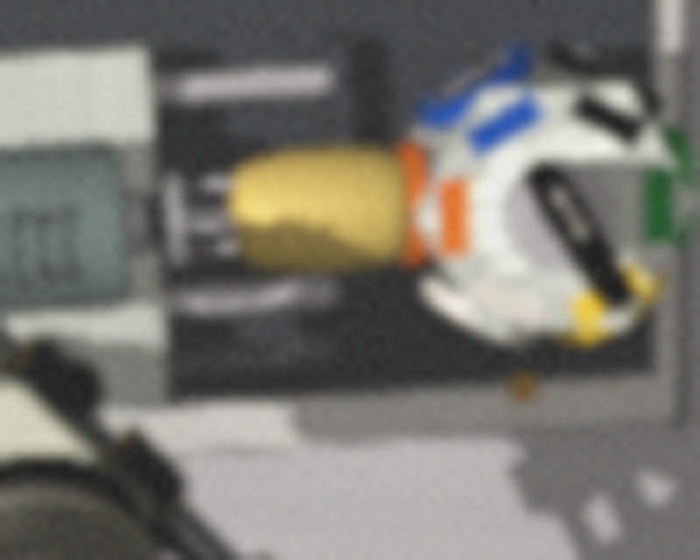

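```bash
cat > c.py <<'E'
import cv2,numpy as np,sys
I=[cv2.imread(f"pics/t{k}.png",0).astype(np.float32) for k in sys.argv[1:]]
def edge(a,y0,y1,x0,x1): # subpixel location of strongest gradient crossing at half level
    p=cv2.GaussianBlur(a,(0,0),3)[y0:y1,x0:x1].mean(0); g=np.abs(np.gradient(p)); i=g.argmax(); w=slice(max(0,i-8),i+9)
    return x0+(np.arange(len(p))[w]*g[w]).sum()/g[w].sum()
for k,a in zip(sys.argv[1:],I):
    print(k,"carriage",edge(a,55,75,110,185),edge(a,95,130,110,185),"potato L",edge(a,185,200,200,245),edge(a,205,215,200,245))
E
python3 c.py 6 7 8 9
```

```text
6 carriage 125.97713340729663 131.01492687554534 potato L 211.02080887480867 212.87060925129072
7 carriage 139.89890239377468 141.84951690127002 potato L 225.00770911972998 225.78814963831346
8 carriage 145.9257611741184 147.7914021610979 potato L 230.11766721320743 229.16492908809462
9 carriage 148.00792164902913 153.11192606576336 potato L 231.77453962028184 230.94710340113974
```

>>> arm_command(
  plan=[
    {"tx": 0, "ty": 0.08, "tz": 0.06, "wx": 0.1, "wy": 0, "wz": 0, "jaw": -1},
    {"tx": 0, "ty": 0.08, "tz": 0.05, "wx": 0.1, "wy": 0, "wz": 0, "jaw": -1},
  ],
)

```text
time: 15.6
tool_pos: [592.1, 22.9, 178.4]
tcp_rot: [2.638, 1.14, 0.051]
contact_force: [-4.7, 6.9, 2.0]
grip_width: 14.8
```

```bash
python3 f.py pics/t10.png; python3 c.py 9 10
```

```text
t 15.6 q6 2.3548289171184127 phi -1.06060871516871 w 14.814196235414412 F bed [-3.089  7.12   3.675] M.z 0.2672073767104618 p bed [612.397  -3.143 -88.771]
M.z avg 0.1799119469050375 0.028954031420271947 tau6 0.43413099279860035 0.3906355085855227
9 carriage 148.00792164902913 153.11192606576336 potato L 231.77453962028184 230.94710340113974
10 carriage 153.96696165430524 156.03079377235753 potato L 231.06344630241102 231.90201222146504
```

>>> arm_command(
  plan=[
    {"tx": 0, "ty": 0.09, "tz": 0.04, "wx": 0.1, "wy": 0, "wz": 0, "jaw": -1},
    {"tx": 0, "ty": 0, "tz": 0, "wx": 0, "wy": 0, "wz": 0, "jaw": -1},
  ],
)

```text
time: 16.0
tool_pos: [592.2, 21.9, 178.3]
tcp_rot: [2.736, 1.14, 0.051]
contact_force: [-6.4, 6.3, 1.6]
grip_width: 14.8
```

```bash
python3 f.py pics/t11.png; python3 c.py 9 10 11
```

```text
t 16.0 q6 2.4505132731082337 phi -1.159503259139231 w 14.81203621547156 F bed [-4.846  6.606  3.983] M.z 0.18889928562575528 p bed [612.414  -4.146 -88.794]
M.z avg 0.17990159772231273 0.040097922814671956 tau6 0.29367787297815084 0.10406803598712355
9 carriage 148.00792164902913 153.11192606576336 potato L 231.77453962028184 230.94710340113974
10 carriage 153.96696165430524 156.03079377235753 potato L 231.06344630241102 231.90201222146504
11 carriage 155.67661407862676 160.08259725961872 potato L 231.07143518718493 232.05190937365882
```

View pics/t11.png

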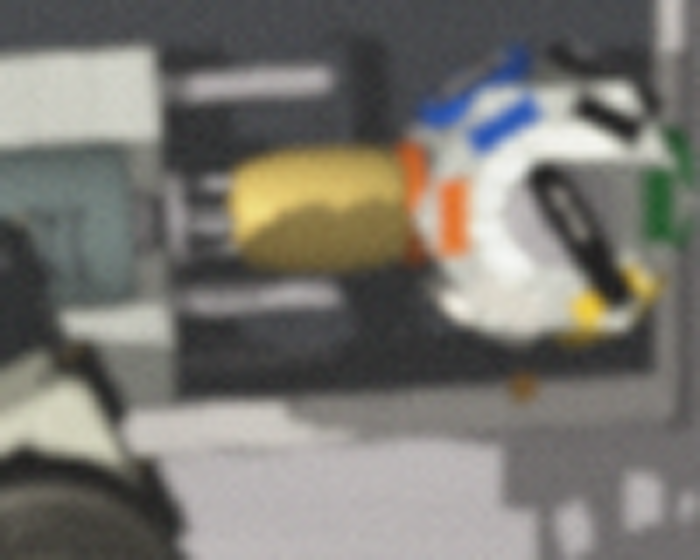

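>>> arm_command(
  plan=[
    {"tx": 0, "ty": 0, "tz": 0, "wx": 0, "wy": 0, "wz": 0, "jaw": 0.2},
    {"tx": 0, "ty": 0, "tz": 0, "wx": 0, "wy": 0, "wz": 0, "jaw": 0.2},
    {"tx": 0, "ty": 0, "tz": 0, "wx": 0, "wy": 0, "wz": 0, "jaw": 0.2},
    {"tx": 0, "ty": 0, "tz": 0, "wx": 0, "wy": 0, "wz": 0, "jaw": 0.2},
    {"tx": -1, "ty": 0, "tz": 0, "wx": 0, "wy": 0, "wz": 0, "jaw": 0.2},
    {"tx": -2, "ty": 0, "tz": 0, "wx": 0, "wy": 0, "wz": 0, "jaw": 0.2},
    {"tx": -3, "ty": 0, "tz": 0, "wx": 0, "wy": 0, "wz": 0, "jaw": 0.2},
    {"tx": -3, "ty": 0, "tz": 0, "wx": 0, "wy": 0, "wz": 0, "jaw": 0.2},
    {"tx": -3, "ty": 0, "tz": 0, "wx": 0, "wy": 0, "wz": 0, "jaw": 0.2},
    {"tx": -3, "ty": 0, "tz": 0, "wx": 0, "wy": 0, "wz": 0, "jaw": 0.2},
    {"tx": 0, "ty": 0, "tz": 0, "wx": 0, "wy": 0, "wz": 0, "jaw": 0.2},
    {"tx": 0, "ty": 0, "tz": 0, "wx": 0, "wy": 0, "wz": 0, "jaw": 0.2},
  ],
)

```text
time: 17.4
tool_pos: [530.3, 17.6, 316.1]
tcp_rot: [2.732, 1.135, 0.045]
contact_force: [-0.8, 0.8, -0.8]
grip_width: 54.9
```

```bash
python3 f.py pics/t12.png; python3 c.py 7 11 12; python3 - <<'E'
from h import *
cv2.imwrite("pics/sEnd.png",imaging.capture("side"));cv2.imwrite("pics/tEnd.png",imaging.capture("top"))
E
```

```text
t 17.4 q6 2.4755929380276323 phi -1.1603542938036595 w 54.945054768186154 F bed [-1.007  0.825 -0.369] M.z -0.066879026217388 p bed [614.466  -5.701  62.264]
M.z avg -0.0584338223314799 0.031905179139833 tau6 -0.02669589055585675 0.00029901459468851377
7 carriage 139.89890239377468 141.84951690127002 potato L 225.00770911972998 225.78814963831346
11 carriage 155.67661407862676 160.08259725961872 potato L 231.07143518718493 232.05190937365882
12 carriage 154.99359024485062 160.08773417805963 potato L 231.83347778162107 232.8201958672443
```

View pics/t12.png

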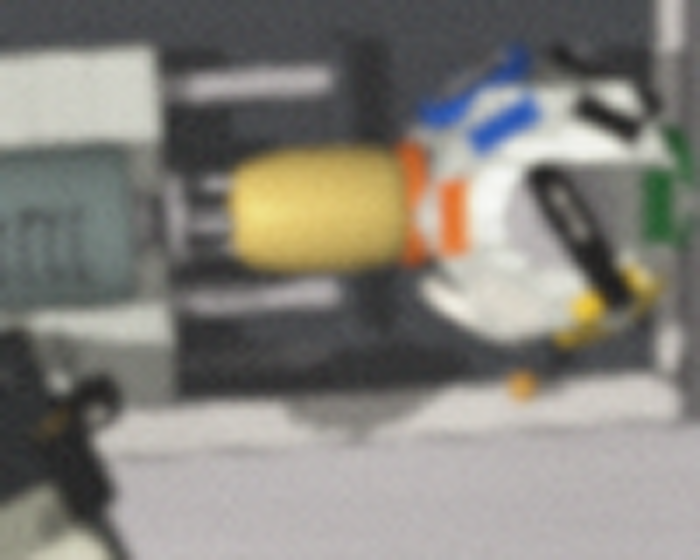

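View pics/sEnd.png

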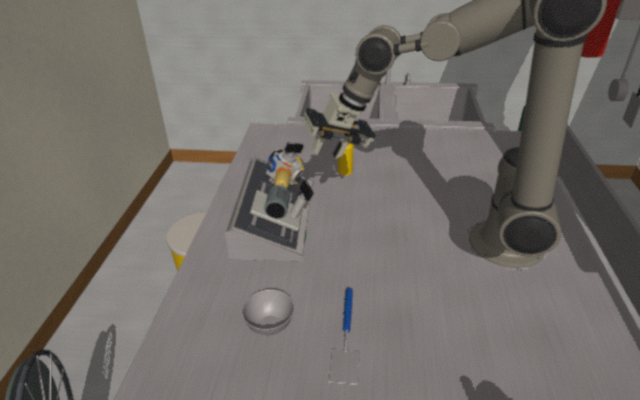

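```bash
python3 -c "
from plant import bot; print(bot.close_job())"
```

```text
the job is handed in; nothing more can be done
None
```

The spiral cutter is set for the next cut and the job is handed in. It took about 18 s of the 72 s allowed, and no verdict was reported.

- **Turret:** I turned it one click anticlockwise by its handle while the potato was still about 17 mm clear of the blades. My first turn left it about 0.15 rad short, so I gave it more until it went home. After I let go, the colour strips in the top picture sat where their neighbours had been at the start. That puts the turret within about 0.02 rad of the click, with the orange head facing the potato.
- **Feed:** I wound the knob 2.5 rad clockwise, which moved the carriage about 24 mm. Contact came at about 19.5 mm. After that the potato stood still in the pictures while the carriage kept moving, and the wrist torque rose by roughly 0.04 N m per mm.
- **Last checks:**
  - After I let go and backed off, the gap between potato and carriage showed about 4 mm of spring give; tool travel past contact suggested about 4.5 mm. Both are well short of the solid 13 mm.
  - The carriage stayed where I left it, the gripper was about 15 cm clear, and the force readings were back to noise level.
  - Nothing touched the bottle, bowl or turner; in the last side picture the bowl and turner are where they were, and the gripper partly hides the bottle.
- **Disagreement:** the torque readings were noisy. They did not rise over the last 0.1 rad, so for that step I relied on the pictures and the tool travel.

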